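# Hang the round washing basket on the draining stand

## Task

In the soil laboratory, hang the round perforated basket on the hook of the draining stand so that it can drip dry: bring its handle over the hook, lower the crossbar into it, let go only once it sits there, and leave it hanging still and upright. Leave the square basket where it stands.

Things in the scene. Friction and masses are not known exactly. Their poses are not given: they have to be found in the camera images.
- round_center (a point): Axis of the round perforated steel basket (loose, 0.18-0.35 kg), 100 mm above its underside; z up, y along its handle's crossbar. Bowl 98 mm wide, 60 mm high. A rigid 8 mm rod handle arches over it; on its top stands a black plastic grip, 22 mm square, 48 to 98 mm above this point. Pinch the grip from above, 76 mm above this point, fingers on its y sides so they clear the hook's tip.
- round_handle (a point): Underside of the middle of the round basket's handle crossbar, 40 mm above round_center and 80 mm above the bowl's rim, same axes: the spot to rest on hook_seat. The crossbar is level for 48 mm along y, its ends slope down to feet at y = +-48 mm. The hook enters the opening between crossbar and rim along x. The grip spans 8 to 58 mm above this point.
- hook_seat (a point): Lowest spot of the hook, top of its 10 mm rod, 195 mm above the bench; z up, x from tip to post. Crossbar rests here along y, either way round. Floor level for x = +-20 mm, rising to the tip (x = -50 mm, 18 mm higher) and post (x = 95 mm, top 35 mm higher). Come from beyond the tip (x = -130 mm), crossbar 30 mm above seat, slide along +x, then lower. Fixed stand, white tray 200 x 160 x 16 mm.
- square_center (a point): Axis of the square perforated steel basket, 100 mm above its underside: a bystander, 90 x 90 x 60 mm, with the same handle and grip (top 198 mm above the bench). It stands on the other side of the stand from the round one.

How it is judged (in metres and radians):
On the way, in this order (a step that is already met when the one before it is completed fails the run):
1. the round basket is held by the robot and lifted at least 30 mm off the bench (height (world z) of round_center above 0.13 m and contact force between the fingers and round_basket above 0.3 N), for 0.2 s.
2. the crossbar is in the hook (within 35 mm along and 20 mm across the hook's seat, less than 16 mm above it) while the robot still holds the basket (x of round_handle in the frame of hook_seat between -0.035 and 0.035 m and y of round_handle in the frame of hook_seat between -0.02 and 0.02 m and z of round_handle in the frame of hook_seat between -0.01 and 0.016 m and contact force between the fingers and round_basket above 0.3 N), for 0.1 s.
At the end, for the whole second after the job is handed in: The round basket hangs in the hook: the middle of its crossbar within 35 mm along and 20 mm across the hook's seat and between 10 mm below and 16 mm above it, tilted less than 20 degrees, hanging still (under 0.08 m/s and 0.8 rad/s); the square basket is within 40 mm of where it started (x of round_handle in the frame of hook_seat between -0.035 and 0.035 m and y of round_handle in the frame of hook_seat between -0.02 and 0.02 m and z of round_handle in the frame of hook_seat between -0.01 and 0.016 m and angle between round_center's own z axis and vertical below 0.35 rad and linear speed of round_basket below 0.08 m/s and angular speed of round_basket below 0.8 rad/s and distance of square_center from where it was at the start of the episode below 0.04 m); the robot touches nothing.
It fails at once if the square basket is moved more than 40 mm or tipped over (distance of square_center from where it was at the start of the episode above 0.04 m or angle between square_center's own z axis and vertical above 0.5 rad).
It also fails if it takes over 43 s, if anything falls off the work surface, if the arm or the gripper's body presses on something with over 40 N, if the wrist force passes 120 N, or if a joint passes its speed limit or range.

## Robot

A 6-joint arm with a two-finger parallel gripper is mounted at the origin on the work surface. World frame = base frame: x ahead of the robot, y to its left, z up, the work surface at z = 0. Lengths are in m, angles in degrees, forces in N, time in s.
With the tool pointing down it reaches from about 0.225 to 0.725 m from the base axis. Payload 3.1 kg.
Tool frame: the origin (TCP) lies at the very end of the fingers, on their centre line; the grasp point (between the pads) lies 19 mm behind it; z points along the fingers, y is the line along which they close (so a half turn about z gives the same grasp; the last joint's range is limited). The gripper opens to 85 mm and grips with 20 to 120 N. Pads are 22 mm wide; open, the fingers measure 114 mm over their backs; the gripper's body (76 mm by 85 mm) begins 54 mm behind the grasp point. The pads swing forward as they close: fully open they stand 13 mm farther back than shut.
Start: joints at [-82.036, 2.75, 5.684, 92.934, 0, 82.678], TCP at [0.138, -0.506, 0.231] pointing down, gripper open.
Joint ranges: [-166.93, 166.93], [-56.73, 111.36], [-69.38, 81.34], [-121.58, 131.49], [-85.45, 84.26], [-180, 180]. Speed limits (degrees/s): [159.86, 159.86, 180, 180, 180, 180].

## Interface

Orientations are given as a 3x3 rotation matrix whose columns are the frame's x, y, z axes.
In Python, from workcell import robot, kin, optics, monitor gives the robot as it stands. The module is installed in compiled form; this text tells all that it offers. Calls block until the motion is done:
- robot.movep(position, orientation): joint-space move of the TCP to a pose.
- robot.move_linear(position, rot=None, rate=0.15, stop_force=None): straight line of the TCP; rot=None keeps the orientation; rate is the mean speed in m/s. With stop_force (N) it stops when the force on the tool has changed by that much, and returns True; else False.
- robot.move_j(angles): joint-space move.
- robot.set_gripper(opening, squeeze=None): finger opening in m; squeeze is the grip in N (None keeps the last); returns when the fingers have stopped.
- robot.hold(seconds).
- kin.ik(position, orientation): joint angles nearest the present ones, or None.
- optics.grab_frame(name): name is "scene" or "top" or "wrist"; returns a dict with "pixels" (384x512x3 uint8, red, green, blue), "camera_matrix" (3x3 intrinsics, pixels), "k1" (the pictures are not rectified: a ray, as slopes to the right and down, at radius r is drawn at 1 + k1 r^2 times it, then the intrinsics apply), "xyz" and "attitude" of the camera in the world. Camera axes: x right, y down, z forward; pixel columns grow to the right and rows downward; lengths in m; the calibration is good to about 2 mm. A picture is of the moment at which its call begins. There is no depth.
A pose or a line that the arm cannot do raises robot.PlanningError and nothing moves.
- robot.finish_job(): hands the job in; it is judged then, once.
Readings, each from a call of its own:
- monitor.read_clock(): time.
- monitor.read_joints(): joint angles.
- monitor.read_qvel(): joint speeds.
- monitor.read_tau(): joint torques, N m.
- monitor.read_tcp_pos(): TCP position.
- monitor.read_eef_rot(): TCP orientation.
- monitor.read_ft_force(): force on the tool from outside, world axes, zero at the start.
- monitor.read_ft_torque(): the same for the moment, N m.
- monitor.read_finger_gap(): finger opening in m.
- monitor.read_gripper_force(): force on a finger pad.
Only numpy, scipy, OpenCV 4.12 (cv2) and the standard library are available. Lean on these libraries where they do the work, as an engineer would, in place of code of your own. Each camera call takes 0.05 s, during which the arm holds its last target. There are 200 camera calls.

## Working session

There is one attempt and no reset: what is moved stays moved. The work goes in short steps, each a Python script; the robot and the scene stay as the last script left them, time stands still between calls to the robot, and variables do not carry over. Pictures are saved under pics/ and viewed, at most 10 in all, crops included, and the job is handed in when it is done.

```bash
mkdir -p pics; cat > h.py <<'E'
from workcell import robot, kin, optics, monitor
import numpy as np, cv2
def grab(n,f):
    d=optics.grab_frame(n); cv2.imwrite(f'pics/{f}.png',cv2.cvtColor(d['pixels'],cv2.COLOR_RGB2BGR))
    np.savez(f'pics/{f}.npz',**{k:np.array(d[k]) for k in('camera_matrix','k1','xyz','attitude')}); return d
def ray(f,u,v):
    d=np.load(f'pics/{f}.npz'); k=float(d['k1'])
    dist=np.array([k,0,0,0,0.])
    p=cv2.undistortPoints(np.array([[[u,v]]],float),d['camera_matrix'],dist)[0,0]
    r=d['attitude']@np.array([p[0],p[1],1.]); return d['xyz'],r/np.linalg.norm(r)
def at_z(f,u,v,z):
    o,r=ray(f,u,v); return o+r*(z-o[2])/r[2]
def tri(*obs):
    A=np.zeros((3,3));b=np.zeros(3)
    for f,u,v in obs:
        o,r=ray(f,u,v);P=np.eye(3)-np.outer(r,r);A+=P;b+=P@o
    return np.linalg.solve(A,b)
E
python3 - <<'E'
from h import *
ims=[grab(n,n+'0') for n in('scene','top')]
for d in ims: print(d['xyz'],d['attitude'],d['camera_matrix'],d['k1'])
E
cd pics; python3 -c "
import cv2
for n in('scene0','top0'): cv2.imwrite(n+'b.png',cv2.resize(cv2.imread(n+'.png'),(800,600),interpolation=cv2.INTER_CUBIC))"
```

```text
[ 1.03165676 -0.11297878  0.8070838 ] [[ 0.26571377  0.7275294  -0.63253234]
 [ 0.96397351 -0.20887736  0.16469769]
 [-0.01229927 -0.65350687 -0.75682066]] [[370.54008329   0.         254.4516377 ]
 [  0.         370.54008329 189.11592985]
 [  0.           0.           1.        ]] -0.036314308090951854
[0.43140055 0.01412604 0.99009118] [[-0.01088641 -0.98897597  0.14767536]
 [-0.99980754  0.01317606  0.01453524]
 [-0.01632078 -0.1474887  -0.98892907]] [[373.63429201   0.         254.34120897]
 [  0.         373.63429201 199.55955492]
 [  0.           0.           1.        ]] -0.10321123418352095
```

View pics/scene0b.png

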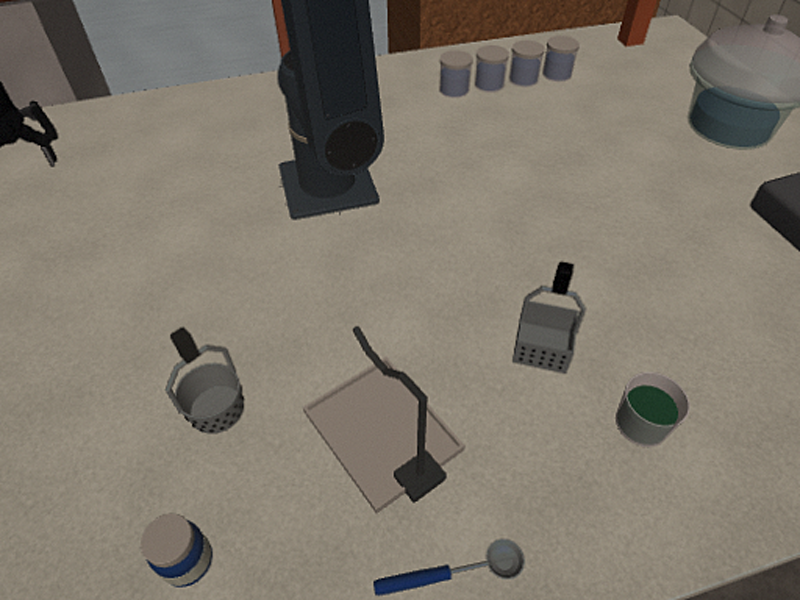

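View pics/top0b.png

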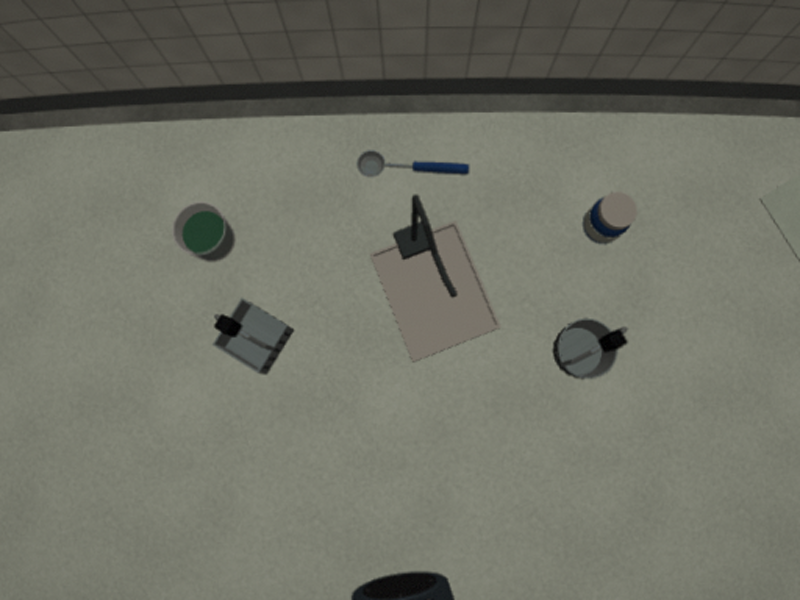

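```bash
cd pics; python3 -c "
import cv2,numpy as np
def c(n,x,y,w,h):
    i=cv2.imread(n+'.png')[y:y+h,x:x+w].astype(float); i=255*(i/255)**.6
    return cv2.resize(i,(400,300),interpolation=cv2.INTER_CUBIC)
cv2.imwrite('c1.png',np.vstack([np.hstack([c('top0',335,190,80,60),c('top0',225,115,120,90)]),np.hstack([c('scene0',90,200,100,75),c('scene0',200,200,120,90)])]))"
```

```text
[ WARN:0@0.090] global loadsave.cpp:1063 imwrite_ Unsupported depth image for selected encoder is fallbacked to CV_8U.
```

View pics/c1.png

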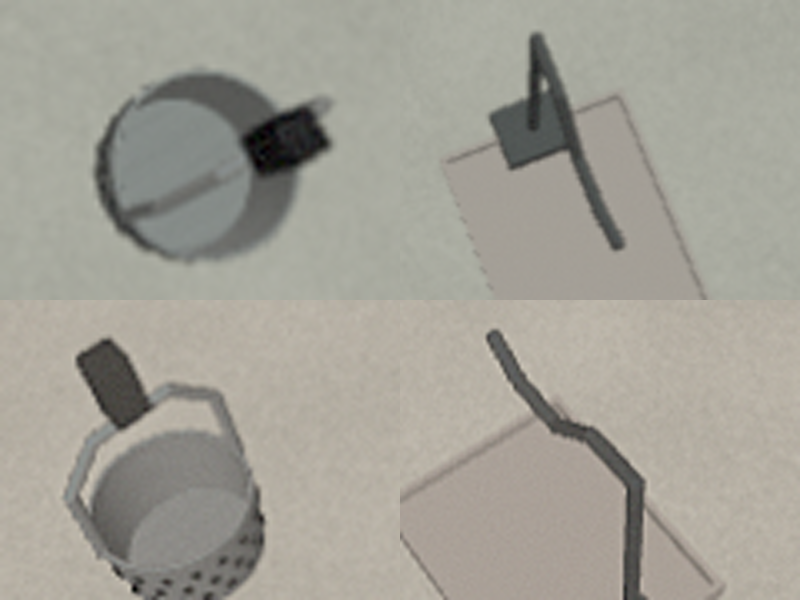

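```bash
python3 - <<'E'
from h import *
np.set_printoptions(precision=4,suppress=True)
T=lambda x,y,ox,oy,f:(ox+x/f,oy+y/f)
t1=lambda x,y:('top0',335+x/5,190+y/5)
t2=lambda x,y:('top0',225+(x-400)*.3,115+y*.3)
s1=lambda x,y:('scene0',90+x/4,200+(y-300)/4)
s2=lambda x,y:('scene0',200+(x-400)*.3,200+(y-300)*.3)
print('tip',tri(t2(618,243),s2(493,335)),at_z(*t2(618,243),.208),at_z(*s2(493,335),.208))
print('post',tri(t2(537,38),s2(637,485)),at_z(*t2(537,38),.225),at_z(*s2(637,485),.225))
print('fl',at_z(*s2(553,427),.19),at_z(*s2(592,433),.19),at_z(*s2(520,385),.2))
print('tray corners z.016',[at_z(*t2(*p),.016) for p in((445,162),(617,95))])
print('bar mid',at_z(*s1(131,412),.144),'ends',at_z(*s1(95,435),.144),at_z(*s1(165,388),.144))
print('shoulders top', [at_z(*t1(*p),.13) for p in((125,212),(325,104))])
print('bowl rim ctr top',at_z(*t1(172,165),.06), 'griptop', at_z(*t1(300,135),.198), at_z(*s1(93,350),.198))
E
```

```text
tip [ 0.5722 -0.0506  0.209 ] [ 0.5722 -0.0513  0.208 ] [ 0.5715 -0.0499  0.208 ]
post [ 0.7045 -0.0004  0.2236] [ 0.7037 -0.0015  0.225 ] [0.7055 0.0006 0.225 ]
fl [ 0.6346 -0.0289  0.19  ] [ 0.645  -0.0078  0.19  ] [ 0.6067 -0.0418  0.2   ]
tray corners z.016 [array([0.6748, 0.0698, 0.016 ]), array([ 0.7287, -0.0698,  0.016 ])]
bar mid [ 0.5063 -0.2758  0.144 ] ends [ 0.5165 -0.2955  0.144 ] [ 0.4949 -0.2567  0.144 ]
shoulders top [array([ 0.48  , -0.2163,  0.13  ]), array([ 0.5287, -0.3138,  0.13  ])]
bowl rim ctr top [ 0.507 -0.26   0.06 ] griptop [ 0.5078 -0.276   0.198 ] [ 0.5035 -0.2802  0.198 ]
```

```bash
cat >> h.py <<'E'
def R(deg):
    a=np.radians(deg); y=np.array([np.cos(a),np.sin(a),0]); z=np.array([0,0,-1.]); return np.column_stack([np.cross(y,z),y,z])
E
python3 - <<'E'
from h import *
p=[.506,-.277,.30]
for a in(117,-63):print(a,kin.ik(p,R(a)),kin.ik([.617,-.0335,.22],R(a-6)))
print(monitor.read_eef_rot())
a=min((117,-63),key=lambda a:abs(kin.ik(p,R(a))[5]) if kin.ik(p,R(a)) is not None else 999)
robot.movep(p,R(a)); print(a,monitor.read_clock(),monitor.read_joints())
d=grab('wrist','w1'); print(d['xyz'])
im=cv2.imread('pics/w1.png');cv2.imwrite('pics/w1b.png',cv2.resize(im,(800,600)))
E
```

```text
117 [-35.35741134  12.57307043  24.46030257 101.88723214   0.
 -62.35741134] [ -9.32332804  16.87157993  20.37079568  93.49921575   0.
 -30.32332804]
-63 [-35.35741134  12.57307043  24.46030257 101.88723214   0.
 117.64258866] [ -9.32332804  16.87157993  20.37079568  93.49921575   0.
 149.67667196]
[[ 9.64609557e-01  2.63682240e-01 -2.80646840e-04]
 [ 2.63682218e-01 -9.64607170e-01  2.16675145e-03]
 [ 3.00619922e-04 -2.16407074e-03 -9.99997613e-01]]
117 2.2667 [-3.53988466e+01  1.25744397e+01  2.44432111e+01  1.01883414e+02
 -1.20718167e-02 -6.23420169e+01]
[ 0.44722511 -0.30640406  0.44124203]
```

View pics/w1b.png

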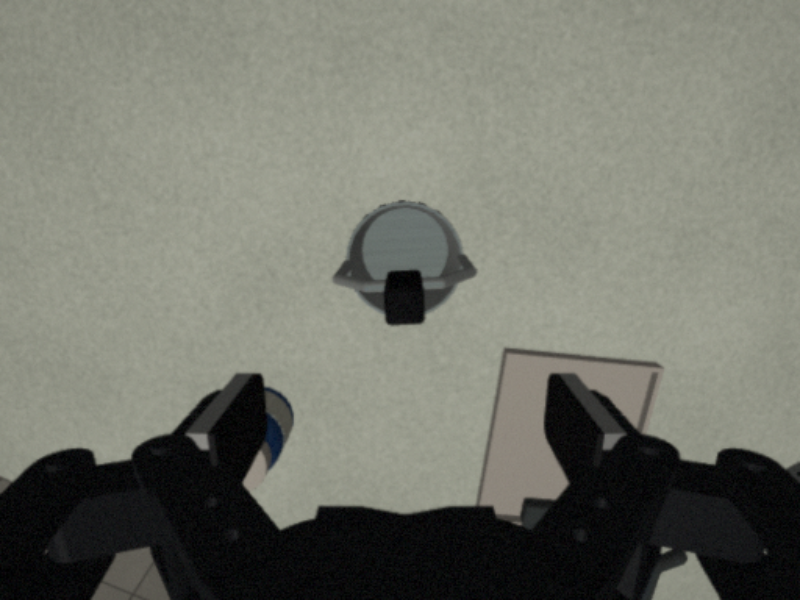

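```bash
python3 - <<'E'
from h import *
w=lambda u,v,z:at_z('w1',u*.64,v*.64,z)
print(w(405,305,.198))
d=w(335,280,.12)-w(475,268,.12);print(np.degrees(np.arctan2(d[1],d[0])),w(405,274,.12))
d=w(387,324,.198)-w(424,321,.198);print(np.degrees(np.arctan2(d[1],d[0])))
E
```

```text
[ 0.50742724 -0.27561337  0.198     ]
-58.052194463413024 [ 0.5067216  -0.27591758  0.12      ]
-58.192319959769065
```

```bash
python3 - <<'E'
from h import *
np.set_printoptions(precision=4,suppress=True)
robot.move_linear([.507,-.276,.25],R(121),rate=.1)
robot.set_gripper(.06)
print(robot.move_linear([.507,-.276,.157],rate=.1,stop_force=8),monitor.read_tcp_pos())
robot.set_gripper(0.0,60); print(monitor.read_finger_gap(),monitor.read_gripper_force())
robot.move_linear([.507,-.276,.242],rate=.08)
robot.hold(.3)
print(monitor.read_finger_gap(),monitor.read_ft_force(),monitor.read_ft_torque(),monitor.read_clock(),monitor.read_tcp_pos())
u=np.array([np.cos(np.radians(21)),np.sin(np.radians(21)),0]); s=np.array([.617,-.0335,.242])
robot.move_linear(s-.13*u,R(111),rate=.1)
robot.hold(.3)
a=grab('scene','s2');b=grab('top','t2')
print(monitor.read_clock(),monitor.read_finger_gap(),monitor.read_tcp_pos())
def c(i,x,y,w,h):
    return cv2.resize((255*(cv2.cvtColor(i['pixels'],4)[y:y+h,x:x+w]/255)**.6).astype('uint8'),(400,533),interpolation=cv2.INTER_CUBIC)
cv2.imwrite('pics/c2.png',np.hstack([c(a,165,150,120,160),c(b,225,110,120,160)]))
E
```

```text
False [ 0.5075 -0.2764  0.158 ]
0.021680687013968903 59.053961634635925
0.02121460922646671 [-0.1437 -0.2547 -2.4337] [ 0.0314 -0.0064 -0.0223] 6.3667 [ 0.5069 -0.2759  0.2416]
8.875 0.021432341434348665 [ 0.4957 -0.0802  0.242 ]
```

View pics/c2.png

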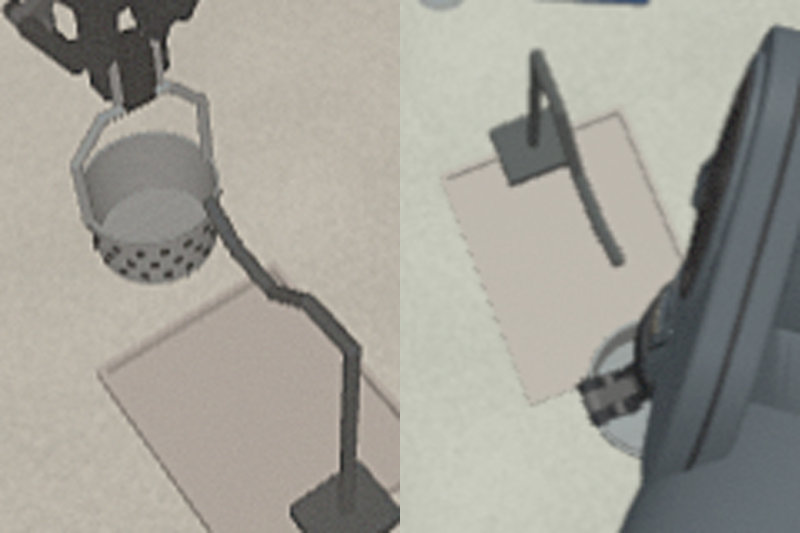

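```bash
python3 - <<'E'
from h import *
np.set_printoptions(precision=4,suppress=True)
s=np.array([.617,-.0335,.242])
print(at_z('scene0',0,0,0)[:0],at_z('s2',165+140*.3,150+104*.3,.229))
print(robot.move_linear(s,rate=.06,stop_force=8),monitor.read_tcp_pos())
print(robot.move_linear(s-[0,0,.024],rate=.06,stop_force=5),monitor.read_tcp_pos())
robot.hold(.2)
a=grab('scene','s3')
print(monitor.read_clock(),monitor.read_finger_gap(),monitor.read_tcp_pos(),monitor.read_ft_force())
cv2.imwrite('pics/c3.png',cv2.resize((255*(cv2.cvtColor(a['pixels'],4)[150:300,170:330]/255)**.6).astype('uint8'),(640,600),interpolation=cv2.INTER_CUBIC))
E
```

```text
[] [ 0.4997 -0.0774  0.229 ]
False [ 0.6168 -0.0336  0.2422]
False [ 0.6166 -0.0334  0.2172]
11.9917 0.02139584310579053 [ 0.6173 -0.0335  0.2186] [-0.4925  0.5333 -2.1776]
```

View pics/c3.png

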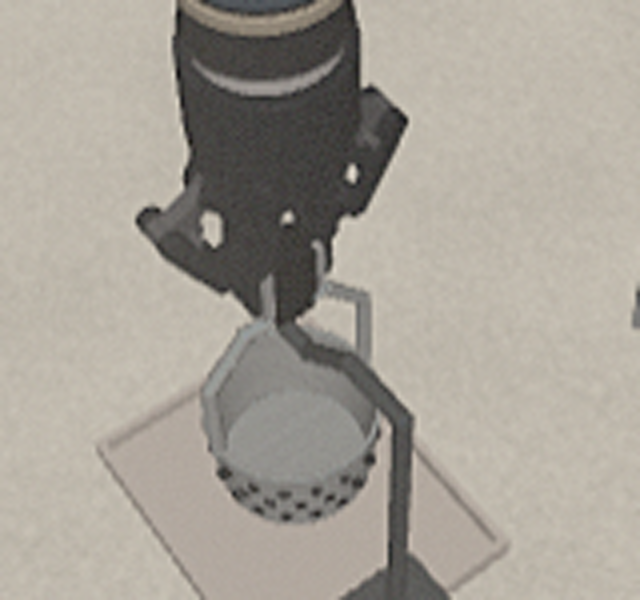

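```bash
python3 - <<'E'
from h import *
np.set_printoptions(precision=4,suppress=True)
s=np.array([.617,-.0335,.242])
print(robot.move_linear(s-[0,0,.036],rate=.02,stop_force=2.5),monitor.read_tcp_pos(),monitor.read_ft_force())
robot.hold(.3)
a=grab('scene','s4')
print(monitor.read_clock(),monitor.read_finger_gap(),monitor.read_tcp_pos(),monitor.read_ft_force(),monitor.read_ft_torque())
cv2.imwrite('pics/c4.png',cv2.resize((255*(cv2.cvtColor(a['pixels'],4)[190:290,200:300]/255)**.6).astype('uint8'),(600,600),interpolation=cv2.INTER_CUBIC))
E
```

```text
True [ 0.6173 -0.0336  0.2121] [-0.788  -0.274   4.5075]
12.75 0.021346130110086944 [ 0.6173 -0.0335  0.2121] [-0.3924  0.6699  5.7164] [ 0.0313 -0.014   0.018 ]
```

View pics/c4.png

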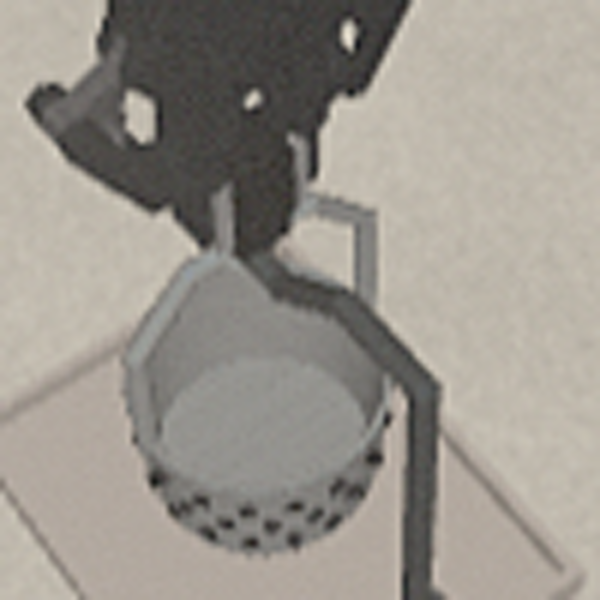

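```bash
python3 - <<'E'
from h import *
np.set_printoptions(precision=4,suppress=True)
robot.set_gripper(.0,20); robot.hold(.2)
robot.set_gripper(.028); robot.hold(.5); robot.set_gripper(.055); robot.hold(.5)
p=monitor.read_tcp_pos()
print(robot.move_linear([p[0],p[1],.33],rate=.06,stop_force=6))
robot.hold(1.5)
a=grab('scene','s5')
print(monitor.read_clock(),monitor.read_finger_gap(),monitor.read_tcp_pos(),monitor.read_ft_force())
cv2.imwrite('pics/c5.png',cv2.resize((255*(cv2.cvtColor(a['pixels'],4)[150:300,170:370]/255)**.6).astype('uint8'),(800,600),interpolation=cv2.INTER_CUBIC))
E
```

```text
False
18.4833 0.05501714887048389 [ 0.6163 -0.0334  0.33  ] [-0.0669 -0.2231  0.8273]
```

View pics/c5.png

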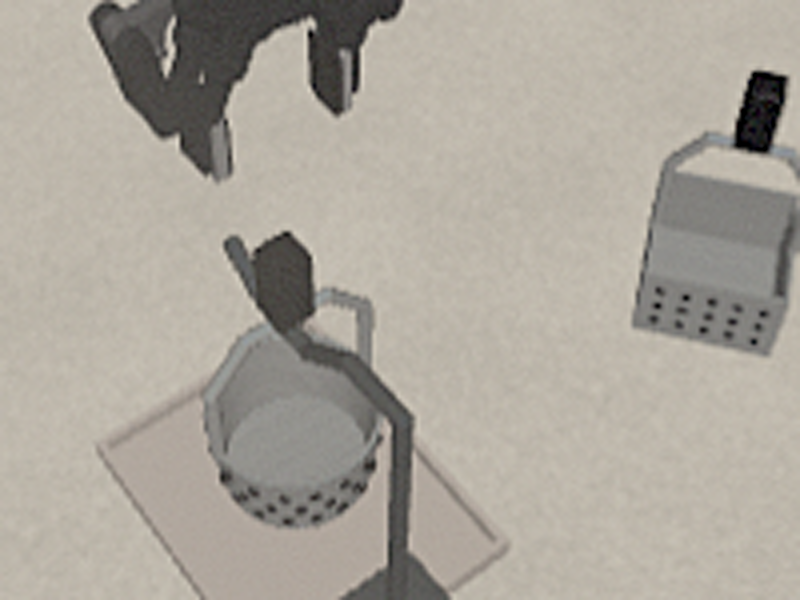

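```bash
python3 - <<'E'
from h import *
a=optics.grab_frame('scene')['pixels'].astype(float); robot.hold(.4); b=optics.grab_frame('scene')['pixels'].astype(float)
d=abs(a-b)
print('basket diff',d[200:285,215:275].mean(),'bench',d[280:340,100:180].mean())
if d[200:285,215:275].mean()>1.5*d[280:340,100:180].mean(): robot.hold(4)
print(robot.finish_job(),monitor.read_clock())
E
```

```text
basket diff 2.0727450980392157 bench 1.8818055555555555
the job is handed in; nothing more can be done
the job is handed in; nothing more can be done
```

The round basket hangs upright and still in the hook, released with the gripper clear above it; the square basket was not touched, and the job was handed in about 19 s in on the robot's clock (limit 43 s), with no verdict returned.

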